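Fetch the brass flange from behind the hearth screen

ROBOT

A 6-joint arm with a two-finger parallel gripper is mounted at the origin on the work surface. World frame = base frame: x ahead of the robot, y to its left, z up, the work surface at z = 0. Lengths are in m, angles in rad, forces in N, time in s.
With the tool pointing down it reaches from about 0.275 to 0.825 m from the base axis. Payload 4.9 kg.
Tool frame: the origin (TCP) lies midway between the tips of the shut fingers; the grasp point (between the pads) lies 19 mm behind it (bot.grip_depth is the distance from the TCP to the grasp point, in m); z points along the fingers, y is the line along which they close (so a half turn about z gives the same grasp; the last joint's range is limited). The gripper opens to 85 mm and grips with 20 to 120 N. Pads are 22 mm wide; open, the fingers measure 114 mm over their backs; the gripper's body (76 mm by 85 mm) begins 54 mm behind the grasp point. The pads swing forward as they close: fully open they stand 13 mm farther back than shut.
Start: joints at [-1.397, 0.326, -0.193, 1.052, 0, 1.437], TCP at [0.167, -0.524, 0.231] pointing down, gripper open.
Joint ranges: [-2.65, 2.65], [-0.97, 1.79], [-1.3, 1.35], [-1.93, 2.1], [-1.47, 1.37], [-3.14, 3.14]. Speed limits (rad/s): [2.57, 2.57, 3.14, 3.14, 3.14, 3.14].

INTERFACE

Orientations are given as a unit quaternion [w, x, y, z].
In Python, from cell import bot gives the robot as it stands. Calls block until the motion is done:
- bot.move_pose(position, orientation): joint-space move of the TCP to a pose.
- bot.move_linear(position, speed=0.15, rotation=None, until_force=None): straight line of the TCP; rotation=None keeps the orientation; speed is the mean speed in m/s. With until_force (N) it stops when the force on the tool has changed by that much, and returns True; else False.
- bot.goto_joints(angles): joint-space move.
- bot.set_gripper(opening, grasp_force=None): opening from 0.0 (shut) to 1.0 (fully open); grasp_force is the grip in N (None keeps the last); returns when the fingers have stopped.
- bot.wait(seconds).
- bot.solve_ik(position, orientation): joint angles nearest the present ones, or None.
- bot.camera(name): name is "side" or "top" or "wrist"; returns the picture (480x640x3 uint8, red, green, blue); there is no depth.
- bot.calibration(name): a dict with "mtx" (3x3 intrinsics, pixels), "k1" (the pictures are not rectified: a ray, as slopes to the right and down, at radius r is drawn at 1 + k1 r^2 times it, then the intrinsics apply), "extrinsics" (4x4, takes a point from world to camera coordinates); the wrist camera has in their place "hand_eye" (4x4, takes a point from camera to tool coordinates, whose origin is the TCP and whose axes are the flange's). Camera axes: x right, y down, z forward; pixel columns grow to the right and rows downward; lengths in m; the calibration is good to about 2 mm. A picture is of the moment at which its call begins: read the wrist's pose just before it. calibration takes no time and is no camera call.
A pose or a line that the arm cannot do raises bot.PlanningError and nothing moves.
- bot.close_job(): hands the job in; it is judged then, once.
Trained networks look in the newest picture that a camera, given by its name, has taken for a name from the list of things; names that differ only in an ending like _2 or _b are one class to them, and where a whole thing is asked for, a point or a joint stands for the part that bears it (a point fixed in the world has none). Each returns a list of dicts, best first, with "confidence" (0 to 1); they miss things now and then, are a little off and sometimes report something else, mostly with a low value. They report only what shows in the picture. A call takes as long as a camera call. They do not tell look-alikes from the thing itself.
- bot.search_frame(camera, thing): "bbox" ([left, top, width, height] in pixels, round what is visible of it).
Readings, each from a call of its own:
- bot.read_clock(): time.
- bot.read_joint_positions(): joint angles.
- bot.read_joint_vel(): joint speeds.
- bot.read_joint_efforts(): joint torques, N m.
- bot.read_position(): TCP position.
- bot.read_tool_rot(): TCP orientation.
- bot.read_ft_force(): force on the tool from outside, world axes, zero at the start.
- bot.read_moment(): the same for the moment, N m.
- bot.read_gripper_width(): opening from 0.0 (shut) to 1.0 (fully open).
- bot.read_finger_force(): force on a finger pad.
Only numpy, scipy, OpenCV 4.12 (cv2) and the standard library are available. Lean on these libraries where they do the work, as an engineer would, in place of code of your own. Each camera call takes 0.05 s, during which the arm holds its last target. There are 200 camera calls.

TASK

The brass flange stands at the back of the soldering hearth, behind a screen of three pieces: a tin, a firebrick and a square steel tube. First stand all three screen pieces upright on the flat side board, leaving the flange where it is; then set the flange, hub up, in the centre of the soldering turntable; then put each screen piece back in the middle of the very bay it came from, upright and turned square as it stood. Leave the brass nut in the hearth where it is, and never knock a screen piece over or drop the flange.

Things in the scene. Friction and masses are not known exactly. Their poses are not given: they have to be found in the camera images.
- hearth: fixed cream firebrick tray, 220 (x) x 300 (y) mm; x points from open front to back wall, origin centre of underside, floor 10 mm above it. Three bays (dark 68 mm squares) at x -45, y -80, 0, +80 mm; two seats (dark discs) behind at x +10, y -41, +41. Back wall x 82 to 108 mm, top 50 mm above origin; cheeks at |y| 129 to 149, tops 40. Yaw within 0.15 rad.
- board: fixed flat light-grey side board, 270 mm along its x by 130 mm along its y, 10 mm thick; origin at the centre of its underside, so its top is 10 mm above the origin. Bare at the start; on the robot's left or right. Room for the three screen pieces in a row along its x axis, about 85 mm apart.
- turntable: fixed round steel soldering turntable, top plate 124 mm in diameter with circles scribed about its centre; origin at the centre of its underside, top 34 mm above the origin. On the other side of the robot from the side board.
- tin: screen piece: closed round metal tin, 54 mm in diameter, 95 mm high, about 0.25 kg, standing in one of the three bays; origin at the centre of its underside.
- brick: screen piece: cream firebrick standing on end, 36 mm along its x, 50 mm along its y, 100 mm high, about 0.22 kg, in one of the three bays with its x axis along the hearth's; origin at the centre of its underside.
- tube: screen piece: stub of black steel square tube standing on end, 50 x 50 mm, 92 mm high, 4 mm wall, open at both ends, about 0.45 kg, in one of the three bays, square to the hearth; origin at the centre of its underside.
- flange: brass flange to fetch: disc 58 mm in diameter, 8 mm thick, with a round hub 34 mm in diameter on it, 36 mm high in all, dark bore on top; 0.33 kg. Stands hub up in one of the two seats of the hearth; origin at the centre of its underside. Grip the hub; while the screen pieces stand there is no room for a gripper's body over it.
- nut: large brass hexagon nut, 44 mm across flats, 20 mm high, with a dark hole, in the other seat of the hearth; origin at the centre of its underside. To be left alone.
There are look-alikes about, which are no part of the job. Leave any green or turquoise look-alike of the tin alone.

How it is judged:
On the way, in this order (a step that is already met when the one before it is completed fails the run):
1. all three screen pieces stand upright and released on the side board together, the flange still in its seat (within 20 mm) (x of tin in the frame of board between -0.13 and 0.13 m and y of tin in the frame of board between -0.06 and 0.06 m and z of tin in the frame of board between 0.004 and 0.016 m and angle between each of tin, brick, tube's own z axis and vertical below 0.15 rad and linear speed of each of tin, brick, tube below 0.03 m/s and x of brick in the frame of board between -0.13 and 0.13 m and y of brick in the frame of board between -0.06 and 0.06 m and z of brick in the frame of board between 0.004 and 0.016 m and x of tube in the frame of board between -0.13 and 0.13 m and y of tube in the frame of board between -0.06 and 0.06 m and z of tube in the frame of board between 0.004 and 0.016 m and contact force between the fingers and tin below 0.2 N and contact force between the fingers and brick below 0.2 N and contact force between the fingers and tube below 0.2 N and distance of flange from where it was at the start of the episode below 0.02 m), for 0.2 s.
2. the flange stands released at the centre of the turntable while the three screen pieces are still on the side board (x of tin in the frame of board between -0.13 and 0.13 m and y of tin in the frame of board between -0.06 and 0.06 m and z of tin in the frame of board between 0.004 and 0.016 m and angle between each of tin, brick, tube's own z axis and vertical below 0.15 rad and linear speed of each of tin, brick, tube, flange below 0.03 m/s and x of brick in the frame of board between -0.13 and 0.13 m and y of brick in the frame of board between -0.06 and 0.06 m and z of brick in the frame of board between 0.004 and 0.016 m and x of tube in the frame of board between -0.13 and 0.13 m and y of tube in the frame of board between -0.06 and 0.06 m and z of tube in the frame of board between 0.004 and 0.016 m and horizontal distance between flange and turntable below 0.013 m and z of flange in the frame of turntable between 0.029 and 0.04 m and angle between flange's own z axis and vertical below 0.12 rad and contact force between the fingers and flange below 0.2 N), for 0.2 s.
At the end, for the whole second after the job is handed in: The tin, brick and tube each stand upright (within 0.1 rad) and at rest within 15 mm of where they stood at the start, brick and tube square to the hearth within 0.3 rad; the flange stands hub up and at rest on the turntable within 13 mm of its centre; the nut lies within 15 mm of its first place (distance of each of tin, brick, tube, nut from where it was at the start of the episode below 0.015 m and angle between each of tin, brick, tube's own z axis and vertical below 0.1 rad and linear speed of each of tin, brick, tube, flange below 0.03 m/s and angle between the x axis of brick and the x axis of hearth, either way round below 0.3 rad and (angle between the x axis of tube and the x axis of hearth, either way round below 0.3 rad or angle between the y axis of tube and the x axis of hearth, either way round below 0.3 rad) and horizontal distance between flange and turntable below 0.013 m and z of flange in the frame of turntable between 0.029 and 0.04 m and angle between flange's own z axis and vertical below 0.12 rad); the robot touches nothing.
It fails at once if a screen piece is knocked over (angle between any of tin, brick, tube's own z axis and vertical above 0.6 rad).
It fails at once if the nut is disturbed by more than 15 mm (distance of nut from where it was at the start of the episode above 0.015 m).
It fails at once if the flange is dropped: it moves downward freely, over 0.6 m/s and untouched by the fingers, or is tipped over ((linear speed of flange above 0.6 m/s and contact force between the fingers and flange below 0.05 N) or angle between flange's own z axis and vertical above 0.7 rad).
It also fails if it takes over 144 s, if anything falls off the work surface, if the arm or the gripper's body presses on something with over 40 N, if the wrist force passes 120 N, or if a joint passes its speed limit or range.

## Working session

There is one attempt and no reset: what is moved stays moved. The work goes in short steps, each a Python script; the robot and the scene stay as the last script left them, time stands still between calls to the robot, and variables do not carry over. Pictures are saved under pics/ and viewed, at most 14 in all, crops included, and the job is handed in when it is done.

```bash
mkdir -p pics; ls
python3 - <<'E'
from cell import bot
import cv2, numpy as np
np.set_printoptions(precision=4,suppress=True)
for c in ["side","top"]:
    im=bot.camera(c); cv2.imwrite(f"pics/{c}0.png",im[:,:,::-1])
    k=bot.calibration(c); print(c,k["mtx"].tolist(),k["k1"]); print(np.array(k["extrinsics"]))
    for t in ["hearth","board","turntable","tin","brick","tube","flange","nut"]:
        print(c,t,[(np.round(d["bbox"]).tolist(),round(d["confidence"],2)) for d in bot.search_frame(c,t)][:4])
k=bot.calibration("wrist");print(k)
print(bot.read_clock(),bot.read_tool_rot(),bot.grip_depth)
E
```

```text
pics
side [[609.672764444163, 0.0, 332.4182277903127], [0.0, 609.672764444163, 236.2630703863683], [0.0, 0.0, 1.0]] -0.04890697337170708
[[-0.7191 -0.6948  0.0106  0.3578]
 [-0.4312  0.4343 -0.7909  0.2609]
 [ 0.5449 -0.5733 -0.6119  1.1112]
 [ 0.      0.      0.      1.    ]]
side hearth [([228.0, 187.0, 161.0, 116.0], 0.64)]
side board [([144.0, 281.0, 138.0, 101.0], 0.61)]
side turntable [([399.0, 170.0, 35.0, 31.0], 0.83)]
side tin [([341.0, 162.0, 21.0, 39.0], 0.98), ([406.0, 222.0, 28.0, 43.0], 0.82), ([336.0, 198.0, 27.0, 48.0], 0.81), ([384.0, 189.0, 22.0, 46.0], 0.68)]
side brick [([284.0, 227.0, 27.0, 49.0], 0.7)]
side tube [([306.0, 214.0, 35.0, 52.0], 0.68)]
side flange [([399.0, 171.0, 34.0, 31.0], 0.42)]
side nut []
top [[470.69254224132703, 0.0, 314.11701342988414], [0.0, 470.69254224132703, 243.46060577486676], [0.0, 0.0, 1.0]] -0.0946818284568124
[[ 0.0021 -1.     -0.0058 -0.0008]
 [-0.9825 -0.001  -0.1864  0.4969]
 [ 0.1864  0.0061 -0.9825  0.8755]
 [ 0.      0.      0.      1.    ]]
top hearth [([230.0, 165.0, 150.0, 107.0], 0.73)]
top board [([125.0, 174.0, 64.0, 133.0], 0.62)]
top turntable [([451.0, 209.0, 60.0, 62.0], 0.66)]
top tin [([393.0, 160.0, 38.0, 39.0], 0.94), ([334.0, 219.0, 28.0, 37.0], 0.93), ([363.0, 294.0, 35.0, 33.0], 0.86), ([392.0, 234.0, 42.0, 32.0], 0.76)]
top brick [([248.0, 221.0, 34.0, 28.0], 0.86), ([289.0, 215.0, 29.0, 38.0], 0.31)]
top tube [([287.0, 216.0, 31.0, 40.0], 0.93)]
top flange [([310.0, 201.0, 29.0, 24.0], 0.97)]
top nut [([273.0, 200.0, 24.0, 25.0], 0.7)]
{'mtx': array([[419.7028,   0.    , 314.4325],
       [  0.    , 419.7028, 238.421 ],
       [  0.    ,   0.    ,   1.    ]]), 'k1': -0.09293439338636522, 'hand_eye': array([[ 0.0001, -0.9474, -0.32  ,  0.0837],
       [ 1.    ,  0.0003, -0.0006, -0.001 ],
       [ 0.0006, -0.32  ,  0.9474, -0.1411],
       [ 0.    ,  0.    ,  0.    ,  1.    ]])}
0.9 [ 0.      0.9882  0.1533 -0.    ] 0.0187
```

View pics/top0.png

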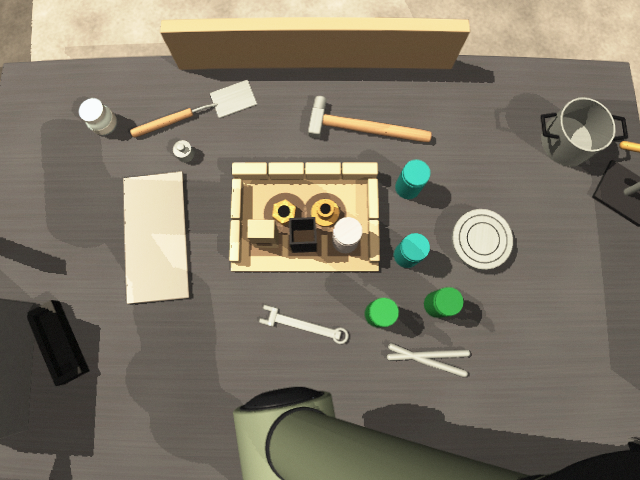

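View pics/side0.png

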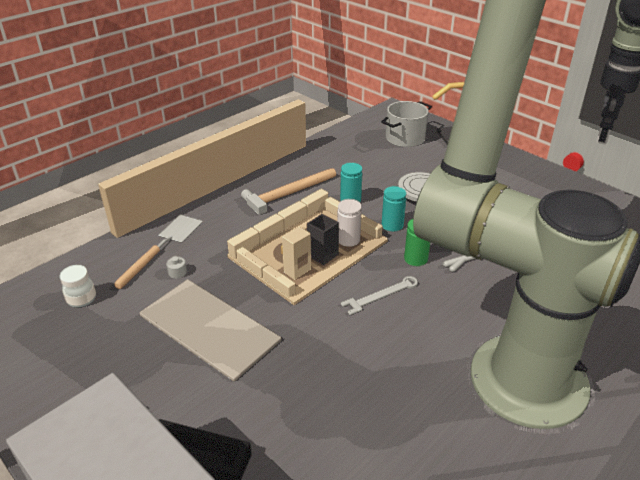

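The tin to fetch is the white one at top px (347,233). The brick is at (261,232), the tube at (303,235), the flange at (325,210) and the nut at (284,211). Possible mix-ups are the turquoise tins (413,250) and (415,180), the green tins (383,313) and (445,302), the white jar (97,115) and the small bored cylinder (182,149). The board is on the left and the turntable is on the right at (483,239).

```bash
cat > h.py <<'E'
from cell import bot
import cv2, numpy as np
from scipy.spatial.transform import Rotation as R
np.set_printoptions(precision=4,suppress=True)
def quat(psi): return np.array([0,np.cos(psi/2),np.sin(psi/2),0])
def campose(name,pose=None):
    k=bot.calibration(name)
    if name=="wrist":
        p,q=pose; T=np.eye(4); T[:3,:3]=R.from_quat(np.roll(q,-1)).as_matrix(); T[:3,3]=p
        return k,T@np.array(k["hand_eye"])
    return k,np.linalg.inv(np.array(k["extrinsics"]))
def px2w(name,uv,z,pose=None):
    k,T=campose(name,pose); M=np.array(k["mtx"])
    uv=np.atleast_2d(np.asarray(uv,float))
    d=cv2.undistortPoints(uv[:,None],M,np.array([k["k1"],0,0,0.]))[:,0]
    r=np.c_[d,np.ones(len(d))]@T[:3,:3].T
    return (T[:3,3]+r*((z-T[2,3])/r[:,2])[:,None])
def w2px(name,P,pose=None):
    k,T=campose(name,pose); E=np.linalg.inv(T)
    return cv2.projectPoints(np.atleast_2d(np.asarray(P,float)),cv2.Rodrigues(E[:3,:3])[0],E[:3,3],np.array(k["mtx"]),np.array([k["k1"],0,0,0.]))[0][:,0]
def snap(fn):
    pose=(np.array(bot.read_position()),np.array(bot.read_tool_rot()))
    im=bot.camera("wrist"); cv2.imwrite(f"pics/{fn}.png",im[:,:,::-1]); return im,pose
E
python3 - <<'E'
from h import *
g=lambda uv,z:print(np.round(px2w("top",uv,z)[:,:2],3).tolist())
g([(231,271),(380,271)],.005); g([(232,164),(378,164)],.05)
g([(261,226)],.11); g([(303,225)],.102); g([(347.5,231)],.105); g([(325.5,208)],.046);g([(284,211)],.03)
b=px2w("top",[(123,178),(183,172),(189,297),(127,303)],.01)[:,:2];print(b,b.mean(0))
g([(483,239)],.034)
for psi in(1.571,-1.571,0,3.1416):
    for p in [(.47,.08,.25),(.47,-.08,.25),(.5,.3,.25),(.58,.3,.1),(.41,.3,.1),(.48,-.34,.1)]:
        s=bot.solve_ik(p,quat(psi)); print(psi,p,None if s is None else np.round(s,2))
E
```

```text
[[0.448, 0.169], [0.448, -0.134]]
[[0.66, 0.167], [0.66, -0.129]]
[[0.517, 0.097]]
[[0.521, 0.02]]
[[0.509, -0.062]]
[[0.569, -0.023]]
[[0.567, 0.061]]
[[0.6459 0.4093]
 [0.6581 0.279 ]
 [0.3938 0.2521]
 [0.3805 0.3797]] [0.5196 0.33  ]
[[0.509, -0.34]]
1.571 (0.47, 0.08, 0.25) [ 0.01  0.18 -0.34  1.05  0.    1.58]
1.571 (0.47, -0.08, 0.25) [-0.32  0.18 -0.34  1.05  0.    1.25]
1.571 (0.5, 0.3, 0.25) [ 0.41  0.38 -0.07  1.12  0.    1.98]
1.571 (0.58, 0.3, 0.1) [ 0.36  0.62 -0.07  0.88  0.    1.93]
1.571 (0.41, 0.3, 0.1) [ 0.49  0.38 -0.48  0.7   0.    2.06]
1.571 (0.48, -0.34, 0.1) [-0.74  0.51 -0.27  0.79  0.    0.83]
-1.571 (0.47, 0.08, 0.25) [ 0.01  0.18 -0.34  1.05  0.   -1.56]
-1.571 (0.47, -0.08, 0.25) [-0.32  0.18 -0.34  1.05  0.   -1.89]
-1.571 (0.5, 0.3, 0.25) [ 0.41  0.38 -0.07  1.12  0.   -1.16]
-1.571 (0.58, 0.3, 0.1) [ 0.36  0.62 -0.07  0.88  0.   -1.21]
-1.571 (0.41, 0.3, 0.1) [ 0.49  0.38 -0.48  0.7   0.   -1.08]
-1.571 (0.48, -0.34, 0.1) [-0.74  0.51 -0.27  0.79  0.   -2.31]
0 (0.47, 0.08, 0.25) [ 0.01  0.18 -0.34  1.05  0.   -3.13]
0 (0.47, -0.08, 0.25) [-0.32  0.18 -0.34  1.05  0.    2.82]
0 (0.5, 0.3, 0.25) [ 0.41  0.38 -0.07  1.12  0.   -2.73]
0 (0.58, 0.3, 0.1) [ 0.36  0.62 -0.07  0.88  0.   -2.78]
0 (0.41, 0.3, 0.1) [ 0.49  0.38 -0.48  0.7   0.   -2.66]
0 (0.48, -0.34, 0.1) [-0.74  0.51 -0.27  0.79  0.    2.4 ]
3.1416 (0.47, 0.08, 0.25) [ 0.01  0.18 -0.34  1.05  0.    0.01]
3.1416 (0.47, -0.08, 0.25) [-0.32  0.18 -0.34  1.05  0.   -0.32]
3.1416 (0.5, 0.3, 0.25) [ 0.41  0.38 -0.07  1.12  0.    0.41]
3.1416 (0.58, 0.3, 0.1) [ 0.36  0.62 -0.07  0.88  0.    0.36]
3.1416 (0.41, 0.3, 0.1) [ 0.49  0.38 -0.48  0.7   0.    0.49]
3.1416 (0.48, -0.34, 0.1) [-0.74  0.51 -0.27  0.79  0.   -0.74]
```

Run:
```python
from h import *
t=bot.read_clock()
bot.move_pose([.50,.02,.36],quat(np.pi)); print(bot.read_clock()-t)
im,pose=snap("w1"); print(pose)
for t in ["hearth","tin","brick","tube","flange","nut"]:
    print(t,[(np.round(d["bbox"]).tolist(),round(d["confidence"],2)) for d in bot.search_frame("wrist",t)][:3])
print(bot.read_clock())
H=np.array([.555,.018])
for n,p in dict(fl=(-.11,.15,0),fr=(-.11,-.15,0),cl=(.082,.149,.04),cr=(.082,-.149,.04),tin=(-.045,-.08,.105),tube=(-.045,0,.102),brick=(-.045,.08,.11),flange=(.01,-.041,.046),nut=(.01,.041,.03)).items():
    print(n,w2px("wrist",[H[0]+p[0],H[1]+p[1],p[2]],pose))
```

```text
2.3167
(array([0.5   , 0.0193, 0.3598]), array([-0.0002,  0.0007,  1.    , -0.0001]))
hearth [([180.0, 127.0, 272.0, 188.0], 0.91)]
tin [([82.0, 138.0, 83.0, 58.0], 0.88), ([98.0, 250.0, 74.0, 72.0], 0.88), ([13.0, 40.0, 99.0, 58.0], 0.85)]
brick [([361.0, 165.0, 63.0, 59.0], 0.94)]
tube [([287.0, 159.0, 58.0, 66.0], 0.65)]
flange [([259.0, 205.0, 44.0, 47.0], 0.7)]
nut [([332.0, 208.0, 37.0, 44.0], 0.72)]
3.5667
fl [[440.0938 122.2945]]
fr [[183.6301 122.7298]]
cl [[434.4321 286.7218]]
cr [[189.9489 287.0611]]
tin [[228.8333 196.9493]]
tube [[311.4671 195.9669]]
brick [[395.0632 197.8776]]
flange [[275.956  232.1868]]
nut [[346.8677 227.8985]]
```

View pics/w1.png

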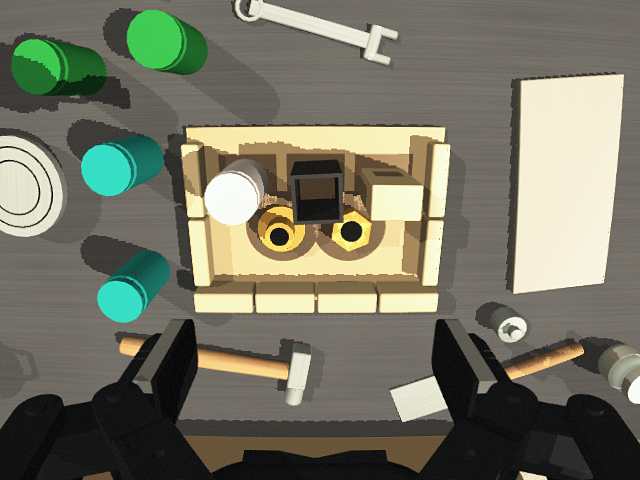

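The wrist view shows tops at: white tin (234,199), tube (317,199), brick (396,202), flange bore (279,236) and nut (352,231). The nearest look-alike is the turquoise tin at (105,168).

Run:
```python
from h import *
pose=(np.array([0.5,.0193,.3598]),np.array([-0.0002,.0007,1,-.0001]))
for n,uv,z in [("fl",(446,127),.01),("fr",(187,127),.01),("backL",(438,292),.05),("backR",(195,293),.05),("bl2",(438,311),.05),("br2",(195,312),.05),("tin",(234,199),.105),("tube",(317,199),.102),("brick",(396,202),.11),("flange",(279,236),.046),("nut",(352,231),.03),
 ("b1",(520,81),.01),("b2",(624,74),.01),("b3",(605,284),.01),("b4",(514,292),.01),("tt",(17,187),.034)]:
    print(n,px2w("wrist",uv,z,pose)[0][:2])
im=cv2.imread("pics/w1.png"); cv2.imwrite("pics/w1c.png",cv2.resize(im[115:325,175:460],None,fx=2.8,fy=2.8,interpolation=cv2.INTER_CUBIC))
```

```text
fl [0.4496 0.1724]
fr [ 0.4493 -0.1255]
backL [0.6392 0.1688]
backR [ 0.64   -0.1224]
bl2 [0.6649 0.1714]
br2 [ 0.6657 -0.125 ]
tin [ 0.512  -0.0571]
tube [0.513  0.0233]
brick [0.514  0.0991]
flange [ 0.5695 -0.0197]
nut [0.5688 0.0651]
b1 [0.3965 0.2543]
b2 [0.3823 0.383 ]
b3 [0.6506 0.4143]
b4 [0.6601 0.285 ]
tt [ 0.5115 -0.3327]
```

View pics/w1c.png

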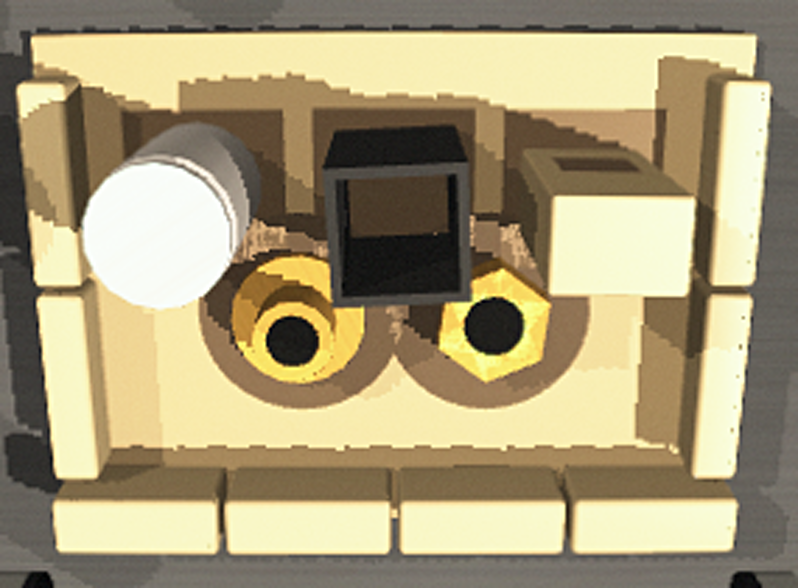

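```bash
cat >> h.py <<'E'
BAY={"brick":(.5125,.1),"tube":(.5125,.021),"tin":(.5115,-.059)}; GZ={"brick":.064,"tube":.056,"tin":.060}
BC=np.array([.521,.332]); BY=.116; SLOT={"brick":.085,"tube":0.,"tin":-.085}; TT=np.array([.510,-.337])
PH=np.pi/2; PB=np.pi+BY; UP=.20
def bxy(n): return BC+SLOT[n]*np.array([np.cos(BY),np.sin(BY)])
def pick(xy,z,psi,force=50,up=UP,op=1.):
    bot.set_gripper(op)
    bot.move_pose([*xy,up],quat(psi)); bot.move_linear([*xy,z],speed=.15)
    bot.set_gripper(0.,force); w=bot.read_gripper_width()
    bot.move_linear([*xy,up],speed=.2); print("grip",w,bot.read_gripper_width(),bot.read_ft_force(),bot.read_clock())
def place(xy,z,psi,up=UP,op=1.):
    bot.move_pose([*xy,up],quat(psi)); bot.move_linear([*xy,z+.001],speed=.12)
    f=bot.read_ft_force(); bot.set_gripper(op); bot.move_linear([*xy,up],speed=.25); print("placed",f,bot.read_clock())
E
python3 - <<'E'
from h import *
bot.move_pose([*BAY["brick"],.26],quat(PH))
pick(BAY["brick"],GZ["brick"],PH); place(bxy("brick"),GZ["brick"],PB)
im,p=snap("w2")
E
```

```text
grip 0.4141662117709747 0.41702100159083383 [ 0.5961  0.3869 -2.8148] 8.0583
placed [-0.4883  0.1308 -2.213 ] 11.7833
```

View pics/w2.png

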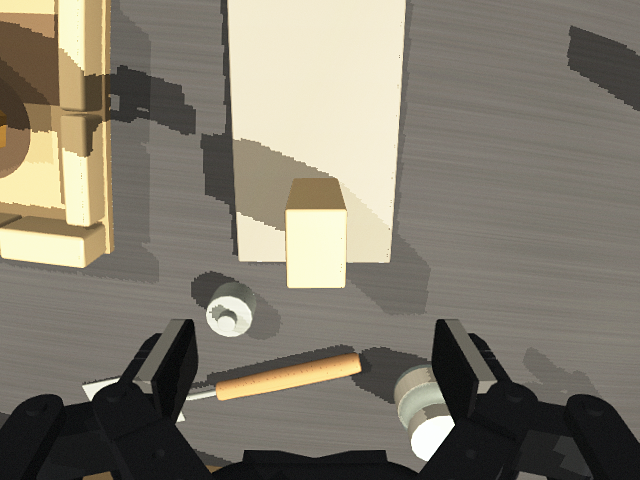

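The brick stands upright and square on the far end of the board, with its top at (316,248). Next come the tube and the tin.

Run:
```python
from h import *
for n in ("tube","tin"):
    pick(BAY[n],GZ[n],PH); place(bxy(n),GZ[n],PB)
im=bot.camera("top")
for p in ([.4,.332,.01],): pass
bot.move_pose([.50,.13,.34],quat(np.pi)); im,p=snap("w3"); print(p[0])
for t in ["flange","tin","brick","tube"]: print(t,[(np.round(d["bbox"]).tolist(),round(d["confidence"],2)) for d in bot.search_frame("wrist",t)][:2])
```

```text
grip 0.5877082635240559 0.5847092777243327 [ 0.055   0.4971 -5.113 ] 15.7167
placed [ 0.1907 -1.2986 -4.2992] 19.4167
grip 0.6180031783902148 0.615846272070759 [-0.0171 -0.2317 -2.8194] 23.425
placed [ 0.0518 -0.2983 -1.5307] 27.3167
[0.4994 0.1306 0.3386]
flange [([161.0, 214.0, 47.0, 43.0], 0.93)]
tin [([469.0, 99.0, 89.0, 59.0], 0.92), ([0.0, 257.0, 82.0, 73.0], 0.85)]
brick [([475.0, 241.0, 67.0, 81.0], 0.86)]
tube [([464.0, 170.0, 86.0, 71.0], 0.84)]
```

View pics/w3.png

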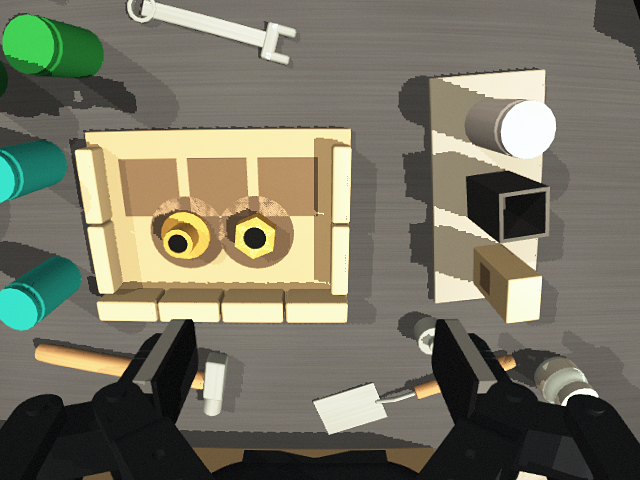

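All three pieces stand on the board: tin (527,129), tube (523,214) and brick (524,285). The hub is at (177,243) and the bays are empty, so I'll refine the bay and flange positions and then fetch the flange.

Run:
```python
from h import *
p=(np.array([.4994,.1306,.3386]),quat(np.pi))
for n,uv,z in [("bayR",(150.5,187),.01),("bayM",(217,187),.01),("bayL",(287.5,187),.01),("hub",(177,243),.046),("bayRl",(122,187),.01),("bayLr",(318,187),.01)]:
    print(n,px2w("wrist",uv,z,p)[0][:2])
F=(.5685,-.0205)
bot.move_pose([*F,.20],quat(PH)); im,p=snap("w4"); print(p[0])
print([(np.round(d["bbox"]).tolist(),round(d["confidence"],2)) for d in bot.search_frame("wrist","flange")][:2], w2px("wrist",[[*F,.046],[*F,.01]],p))
# turntable: look on it too
bot.move_pose([TT[0],TT[1]+.0,.30],quat(PH)); im,p=snap("w5"); print(p)
print(w2px("wrist",[[*TT,.034]],p))
a=np.hstack([cv2.imread("pics/w4.png"),cv2.imread("pics/w5.png")]); cv2.imwrite("pics/w45.png",cv2.resize(a,(800,300),interpolation=cv2.INTER_AREA))
```

```text
bayR [ 0.5145 -0.0566]
bayM [0.5151 0.021 ]
bayL [0.5154 0.1017]
hub [ 0.5702 -0.0198]
bayRl [ 0.5141 -0.0907]
bayLr [0.5154 0.1363]
[ 0.5687 -0.0201  0.2003]
[([279.0, 171.0, 72.0, 71.0], 0.86)] [[312.8263 218.3743]
 [312.9291 206.2139]]
(array([ 0.5103, -0.3358,  0.2996]), array([-0.0005,  0.7066,  0.7076,  0.0002]))
[[313.157  188.3453]]
```

View pics/w45.png

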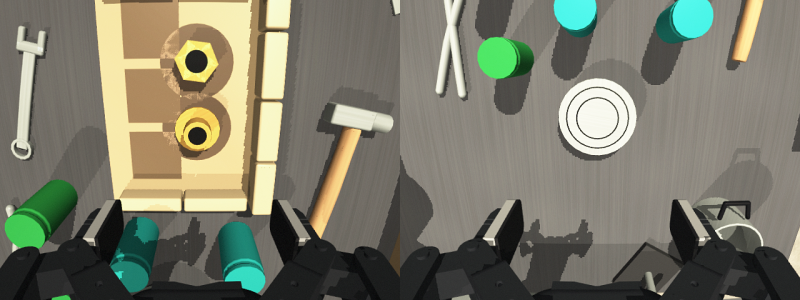

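Run:
```python
from h import *
F=(.570,-.0203); T=(.512,-.336)
bot.move_pose([*F,.20],quat(PH))
pick(F,.0215,PH,force=60,op=.75)
place(T,.0455,PH,op=.75)
bot.move_linear([*T,.30],speed=.3)
im,p=snap("w6"); print(p[0],w2px("wrist",[[*T,.07]],p))
cv2.imwrite("pics/w6c.png",im[90:290,210:430,::-1])
```

```text
grip 0.37923041528923124 0.3729124121307842 [-0.4075 -0.1183 -2.5087] 35.8333
placed [ 0.967  -0.272  -3.0875] 39.6583
[ 0.5119 -0.3359  0.299 ] [[313.6841 195.4465]]
```

View pics/w6c.png

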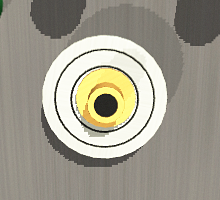

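The flange stands hub up and centred within about 2 mm: disc centre (107,99) against plate centre (105,101) in the crop. Next I'll put the screen pieces back.

Run:
```python
from h import *
bot.set_gripper(1.); bot.move_pose([.45,0,.30],quat(3*np.pi/4))
for n in ("tin","tube","brick"):
    pick(bxy(n),GZ[n],PB); place(BAY[n],GZ[n],PH)
bot.move_pose([.50,.02,.36],quat(np.pi)); im,p=snap("w7"); print(p[0],bot.read_clock())
a,b=cv2.imread("pics/w1.png"),cv2.imread("pics/w7.png")
cv2.imwrite("pics/w7c.png",cv2.resize(np.vstack([a[115:325,175:460],b[115:325,175:460]]),None,fx=1.4,fy=1.4))
```

```text
grip 0.6192565334860054 0.6142454892845103 [-0.9493  0.1224 -1.8828] 45.6667
placed [-0.537   0.4074 -1.5959] 49.5583
grip 0.5846318098529281 0.5846406092352412 [-0.5216 -0.7066 -4.895 ] 53.625
placed [-0.1759  0.6926 -3.5066] 57.325
grip 0.4155176392676116 0.41376654610081937 [-0.2244  0.1691 -2.6118] 61.2167
placed [ 0.5121 -0.1494 -1.7719] 64.9417
[0.4997 0.0201 0.3589] 66.5167
```

View pics/w7c.png

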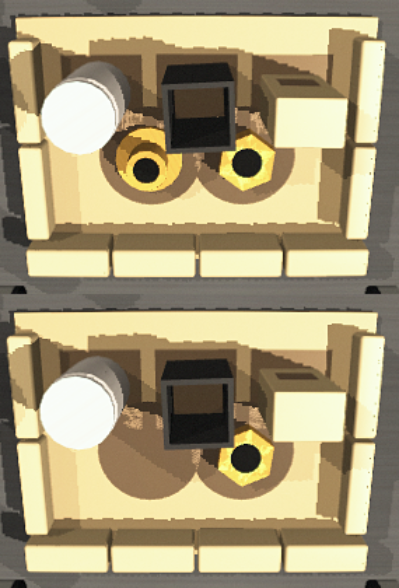

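The lower (after) view matches the upper (before) view within about 1–2 px: tin (80,117), tube (199,117), brick (309,122), and the nut is unmoved. Handing in.

```bash
python3 -c "
from cell import bot
print(bot.close_job())"
```

```text
the job is handed in; nothing more can be done
None
```

The job is handed in at about 67 s of the 144 s allowed: the flange stands hub up about 2 mm from the turntable's centre, the tin, tube and brick are back upright and square in their own bays within about 2–3 mm by camera, and the nut is unmoved; no verdict was returned.

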